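# Step the attenuator up four clicks

### The job

Turn the three-armed click-stop knob on top of the grey attenuator box exactly four clicks clockwise (seen from above), by pushing one of its arms gently round with a fingertip. Do not grip the knob and do not run past the fourth click; leave it seated in that stop and take the finger away. The bottle, the tin and the small red circuit board around the box stay where they are.

Things in the scene. Friction and masses are not known exactly. Their poses are not given: they have to be found in the camera images.
- attenuator: grey die-cast box, 140 x 140 mm and 50 mm high, fixed to the bench; origin at the centre of its underside, z up; two brass coaxial sockets stick out 14 mm from its +x side. The knob's axis is vertical through the centre of its top. It does not move when pushed.
- knob_turn (a joint): turning angle of the knob, rad, growing clockwise seen from above; a stop (click) every 20 degrees (0.349 rad) from 0 to 2.79, hard ends just beyond; starts seated in stop 0, 0.349, 0.698 or 1.047. A sprung detent resists between stops (about 3 N at an arm's end); past half-way the knob snaps by itself into the next stop and stays.
- knob: black knob on the box: hub of 24 mm radius, three equal radial arms 120 degrees apart, 16 mm wide, their round ends (radius 10 mm) centred 45 mm from the axis. Arms fill the heights 7 to 27 mm above the box's top (57 to 77 mm above the bench); the hub reaches 29 mm. A shut gripper fits between two arms. Origin on the axis, level with the box's top.
- orange_arm (a point): top centre of the round end of the one arm with an orange end (the other two are black), 45 mm from the knob's axis, 77 mm above the bench; turns with the knob
- knob_axis (a point): point on the knob's axis at the height of the top of the arms (77 mm above the bench); fixed
- bottle: loose blue dropper bottle, 36 mm across, 98 mm tall, standing beside the box; origin at its underside; to be left alone
- tin: loose round pale grey tin, 27 mm across, 18 mm high, near the box's front; origin at its underside; to be left alone
- red_module: loose small red circuit board, 55 x 35 x 12 mm, lying beside the box; origin at its underside; to be left alone

How it is judged (in metres and radians):
On the way, in this order (a step that is already met when the one before it is completed fails the run):
1. the fingers push the knob before it has made its first click (contact force between the fingers and knob above 0.3 N and distance of orange_arm from where it was at the start of the episode below 0.0156 m).
2. the knob has been turned two clicks or more (distance of orange_arm from where it was at the start of the episode above 0.0263 m), for 0.02 s.
At the end, for the whole second after the job is handed in: the knob stands four clicks (80 degrees, within 6) clockwise of where it started, seated and at rest; the loose things are at rest (distance of orange_arm from where it was at the start of the episode between 0.0542 and 0.0614 m and value of joint knob_turn above 1.29 rad and velocity of joint knob_turn between -0.05 and 0.05 rad/s and linear speed of each of bottle, tin, red_module below 0.02 m/s); the robot touches nothing.
It fails at once if the knob is turned past the fourth click (by more than 0.6 of a click) (distance of orange_arm from where it was at the start of the episode above 0.0647 m).
It fails at once if the knob is gripped or pushed hard (over 20 N) (contact force between the fingers and knob above 20 N).
It fails at once if the bottle is lifted or moved by more than 15 mm (distance of bottle from where it was at the start of the episode above 0.015 m).
It fails at once if the tin is lifted or moved by more than 15 mm (distance of tin from where it was at the start of the episode above 0.015 m).
It fails at once if the red circuit board is lifted or moved by more than 15 mm (distance of red_module from where it was at the start of the episode above 0.015 m).
It also fails if it takes over 48 s, if anything falls off the work surface, if the arm or the gripper's body presses on something with over 40 N, if the wrist force passes 120 N, or if a joint passes its speed limit or range.

### The arm

A 6-joint arm with a two-finger parallel gripper is mounted at the origin on a cart in front of the work surface, level with it; the furniture and walls round the work are solid. World frame = base frame: x ahead of the robot, y to its left, z up, the work surface at z = 0. Lengths are in mm, angles in rad, forces in N, time in s.
With the tool pointing down it reaches from about 350 to 850 mm from the base axis. Payload 8.1 kg.
Tool frame: the origin (TCP) lies midway between the tips of the shut fingers; the grasp point (between the pads) lies 19 mm behind it; z points along the fingers, y is the line along which they close (so a half turn about z gives the same grasp; the last joint's range is limited). The gripper opens to 93 mm and grips with 3 to 60 N. Pads are 15 mm wide; open, the fingers measure 128 mm over their backs; the gripper's body (75 mm by 188 mm) begins 65 mm behind the grasp point.
Start: joints at [1.199, 0.13, 1.488, -0, 1.523, -0.085], TCP at [169.709, 575.503, 218.635] pointing down, gripper open.
Joint ranges: [-2.96, 2.96], [-0.89, 2.26], [0.02, 2.5], [-1.34, 4.48], [0, 2.73], [-2.66, 2.66]. Speed limits (rad/s): [2.39, 2.39, 2.79, 3.14, 3.14, 3.14].

### API

Orientations are given as a unit quaternion [w, x, y, z].
In Python, from bench import r gives the robot as it stands.
- The arm moves only by the tool step_arm, never from a script. Its arguments are lists of equal length, an entry for each row: "linear": the shift along the tool's x, y, z in m, a list of three; "turn": the turn about the tool's z in rad. In form: {"linear": [[dx, dy, dz], ...], "turn": [turn, ...]}. A call has 1 to 8 rows; each row is the pose to reach, as a shift and turn from the pose commanded when the call began, along the tool's axes at that moment; what a row does not reach only later rows make up. A row lasts 1/10 s, in which the tool goes at most 50 mm and 8.59 degrees, less where a joint would pass 70% of its speed; a pose out of reach is approached as far as the arm can. A call with a gripper value outside its range is refused whole. "jaw" is the closure, from -1 (fully open) to 1 (shut), so that 0 is half open, set as the call begins (left out, the last holds). The fingers move at their own pace and stop on an object; "grip_force" is the grip in N (left out, the last holds). Time passes only in rows, so rows that repeat a pose let the fingers close. It gives the time, the measured TCP pose, the force, the opening and the grip force at its end, in the units of the state.
- r.observe(): the state, without advancing time (a new reading comes with each control period).
- r.snapshot(name): name is "scene" or "top"; returns a dict with "pixels" (400x640x3 uint8, red, green, blue), "range_z" (400x640 float32, mm along the optical axis (not along the pixel's ray), 0 where there is no reading), "mtx" (3x3 intrinsics, pixels), "pose" (4x4, takes a point from camera to world coordinates). Camera axes: x right, y down, z forward; pixel columns grow to the right and rows downward; lengths in mm; the calibration is good to about 2 mm. A picture is of the moment at which its call begins.
- r.finish_job(): hands the job in; it is judged then, once.
Trained networks look in the newest picture that a camera, given by its name, has taken for a name from the list of things; names that differ only in an ending like _2 or _b are one class to them, and where a whole thing is asked for, a point or a joint stands for the part that bears it (a point fixed in the world has none). Each returns a list of dicts, best first, with "conf" (0 to 1); they miss things now and then, are a little off and sometimes report something else, mostly with a low value. They report only what shows in the picture. A call takes as long as a camera call.
- r.spot_in(camera, thing): "location" ([column, row] in pixels, amid what is visible of it).
- r.masks_of(camera, thing): "region" (400x640 bool, what is visible of it) and "location" ([column, row] in pixels, amid what is visible of it).
- r.mark_of(camera, thing): "location" ([column, row] in pixels: a listed point, or the origin of a listed thing).
The state is a dict: "time": time; "joints": joint angles; "qd": joint speeds; "tau": joint torques, N m; "position": TCP position; "tcp_rot": TCP orientation; "ft_force": force on the tool from outside, world axes, zero at the start; "wrist_torque": the same for the moment, N m; "grip_width": opening from 0.0 (shut) to 1.0 (fully open); "grasp_force": force on a finger pad.
Only numpy, scipy, OpenCV 4.12 (cv2) and the standard library are available. Lean on these libraries where they do the work, as an engineer would, in place of code of your own. Each camera call takes 0.05 s, during which the arm holds its last target. There are 200 camera calls.

## Working session

There is one attempt and no reset: what is moved stays moved. The work goes in short steps, Python scripts to look and compute and a tool call to move; the robot and the scene stay as the last step left them, time stands still between calls to the robot, and variables do not carry over. Pictures are saved under pics/ and viewed, at most 10 in all, crops included, and the job is handed in when it is done.

Besides the shell and the picture viewer there is one more tool, called after "Call:" in YAML: its name, and indented under it one key for each argument. step_arm: Moves the arm, as the interface text tells. Its arguments: {"type":"object","properties":{"linear":{"type":"array","items":{"type":"array","items":{"type":"number"}}},"turn":{"type":"array","items":{"type":"number"}},"jaw":{"type":"number"},"grip_force":{"type":"number"}},"required":["linear","turn"]}

```bash
mkdir -p pics; cat > h.py <<'E'
import numpy as np, cv2
from bench import r
def world(s,uv,z=None):
    K=np.array(s["mtx"]);P=np.array(s["pose"]);u,v=uv
    d=np.linalg.inv(K)@[u,v,1.0]
    if z is None:
        zz=s["range_z"][int(round(v)),int(round(u))]; return P[:3,:3]@(d*zz)+P[:3,3]
    w=P[:3,:3]@d; return P[:3,3]+w*(z-P[2,3])/w[2]
E
python3 - <<'E'
from h import *
o=r.observe(); print({k:np.round(o[k],3) for k in ("time","position","tcp_rot","grip_width")})
S={}
for c in ("scene","top"):
    s=r.snapshot(c); S[c]=s; cv2.imwrite(f"pics/{c}0.png",s["pixels"][...,::-1])
    print(c,np.round(s["pose"],2).tolist())
    for t,z in (("knob_axis",77),("orange_arm",77),("bottle",0),("tin",0),("red_module",0)):
        for m in r.mark_of(c,t)[:2]: print(c,t,round(m["conf"],2),np.round(m["location"],1),np.round(world(s,m["location"],z),1),np.round(world(s,m["location"]),1))
E
```

```text
{'time': np.float64(0.0), 'position': array([169.508, 574.965, 217.606]), 'tcp_rot': array([-0.   ,  0.143,  0.99 , -0.001]), 'grip_width': np.float64(0.996)}
scene [[-0.65, -0.6, 0.46, 74.2], [-0.76, 0.51, -0.41, 81.18], [0.01, -0.62, -0.79, 748.78], [0.0, 0.0, 0.0, 1.0]]
scene knob_axis 0.86 [295.4 190. ] [ 499.1 -243.5   77. ] [ 495.5 -240.8   82.7]
scene orange_arm 0.71 [318.9 187.6] [ 474.5 -281.4   77. ] [ 489.  -294.6   52.6]
scene bottle 0.71 [355.7 194.2] [ 456.4 -370.2    0. ] [ 446.5 -358.5   19.5]
scene tin 0.71 [290.4 254.6] [ 432.3 -173.7   -0. ] [ 423.  -167.1   19.3]
scene red_module 0.95 [247.5 248.1] [ 497.2 -120.1    0. ] [ 494.3 -118.7    5.2]
scene red_module 0.67 [356.2 192.4] [ 459.2 -374.4    0. ] [ 445.6 -358.3   26.3]
top [[0.01, -0.98, 0.2, 314.42], [-1.0, -0.01, 0.01, -251.06], [-0.01, -0.2, -0.98, 908.28], [0.0, 0.0, 0.0, 1.0]]
top knob_axis 0.61 [321.8 186.9] [ 492.1 -246.2   77. ] [ 491.6 -246.2   79.4]
top orange_arm 0.87 [336.5 202. ] [ 465.9 -271.6   77. ] [ 466.4 -271.7   74.2]
top bottle 0.88 [389.1 216.7] [ 453.  -371.4    0. ] [ 445.3 -364.8   50.2]
top tin 0.52 [283.6 231.9] [ 422.9 -175.8    0. ] [ 421.  -177.1   15.6]
top red_module 0.68 [254.2 196. ] [ 490.1 -118.9    0. ] [ 4.901e+02 -1.189e+02 -2.000e-01]
top red_module 0.37 [320.7 183.7] [ 514.8 -243.6    0. ] [ 497.4 -244.3   78.5]
```

```bash
python3 - <<'E'
from h import *
a=cv2.imread("pics/top0.png")[110:290,200:440]; b=cv2.imread("pics/scene0.png")[110:310,180:420]
cv2.imwrite("pics/c1.png",cv2.resize(a,None,fx=3.3,fy=3.3,interpolation=2)[:590,:790])
# circle fit: top of arms by depth band in the top view
s=r.snapshot("top"); K=np.array(s["mtx"]);P=np.array(s["pose"])
v,u=np.mgrid[0:400,0:640]; z=s["range_z"]; c=np.stack([(u-K[0,2])/K[0,0]*z,(v-K[1,2])/K[1,1]*z,z],-1)@P[:3,:3].T+P[:3,3]
m=(np.hypot(c[...,0]-492,c[...,1]+246)<65)&(c[...,2]>68)&(c[...,2]<90)&(z>0)
q=c[m]; print(m.sum(),q.mean(0))
w=q[:,:2]-[492,-246]
def model(p):
    d=w-p[:2]; 
    ins=np.hypot(*d.T)<24
    for k in range(3):
        a=p[2]+k*2.0944;e=np.array([np.cos(a),np.sin(a)]);t=d@e;n=d@[-e[1],e[0]]
        ins|=((t>0)&(t<45)&(abs(n)<8))|(np.hypot(t-45,n)<10)
    return -ins.mean()
best=min((model((x,y,a)),x,y,a) for x in range(-10,11,1) for y in range(-8,9,1) for a in np.arange(0,2.09,.05))
print(best)
# box top edges
m=(abs(c[...,2]-50)<6)&(np.hypot(c[...,0]-492,c[...,1]+246)<110)&(z>0)
print(cv2.minAreaRect(c[m][:,:2].astype(np.float32)))
E
```

```text
1108 [ 496.44391387 -246.57330056   77.01658292]
(np.float64(-0.990072202166065), 5, -1, np.float64(1.7000000000000002))
((497.86676025390625, -246.81373596191406), (139.89598083496094, 140.2284698486328), 67.51179504394531)
```

View pics/c1.png

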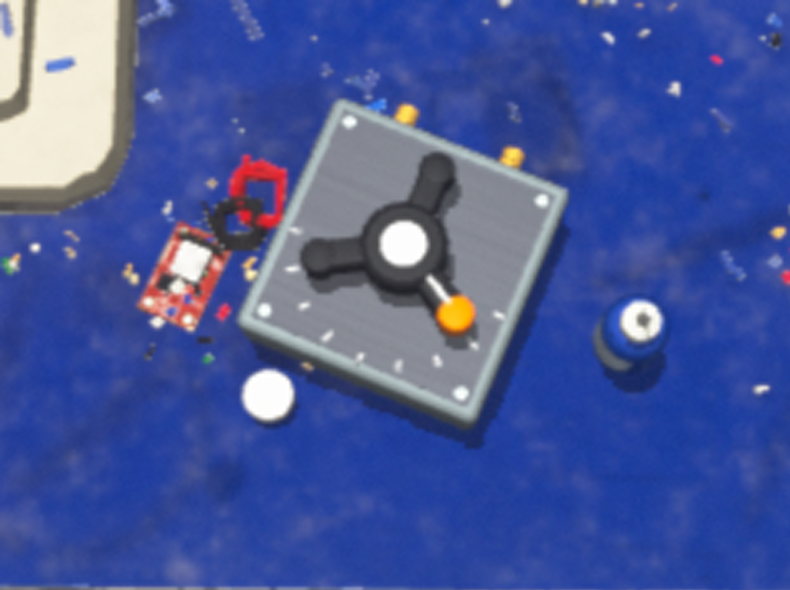

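The top view shows the knob hub at crop (403,243) and the orange arm end at (455,313), pointing about 217° in world angle. The bottle is to the right, the tin lower left and the red module left. Next I'll check what lies along the approach path.

View pics/scene0.png

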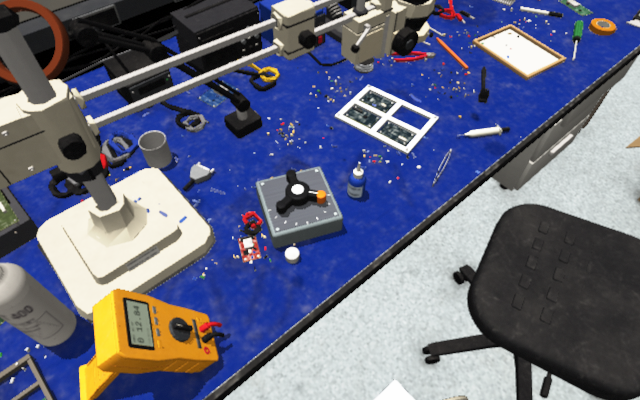

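```bash
cat >> h.py <<'E'
def cloud(s):
    K=np.array(s["mtx"]);P=np.array(s["pose"]);v,u=np.mgrid[0:400,0:640]; z=s["range_z"]
    c=np.stack([(u-K[0,2])/K[0,0]*z,(v-K[1,2])/K[1,1]*z,z],-1)@P[:3,:3].T+P[:3,3]; c[z<=0]=np.nan; return c
C=np.array([497.3,-246.8])
def knob(s,a0):
    from scipy.optimize import minimize
    c=cloud(s); m=(np.hypot(c[...,0]-C[0],c[...,1]-C[1])<56)&(np.hypot(c[...,0]-C[0],c[...,1]-C[1])>27)&(c[...,2]>68)&(c[...,2]<84)
    w=c[m][:,:2]-C; a=np.arctan2(w[:,1],w[:,0]); return m.sum(), np.degrees(np.angle(np.exp(3j*a).mean())/3)%120
def goto(x,y,yaw,z):
    "tool shift and turn to world x,y,z with tool y along yaw deg"
    from scipy.spatial.transform import Rotation as R
    o=r.observe();q=np.array(o["tcp_rot"]);M=R.from_quat(q[[1,2,3,0]]).as_matrix()
    d=M.T@(np.array([x,y,z])-o["position"])/1000
    now=np.degrees(np.arctan2(M[1,1],M[0,1])); t=(now-yaw+180)%360-180
    return np.round(d,4).tolist(), round(np.radians(t),3), "now",np.round(o["position"],1),round(now,1),"ft",np.round(o["ft_force"],1)
def pose(arm,n,t=45):
    "push pose beside an arm at angle arm (deg), n mm to its ccw side"
    a=np.radians(arm);e=np.array([np.cos(a),np.sin(a)]);return *(C+t*e+n*np.array([-e[1],e[0]])),arm-180
E
python3 - <<'E'
from h import *
s=r.snapshot("top"); c=cloud(s); print(knob(s,0))
for c in(c,cloud(r.snapshot("scene"))):
    m=c[...,2]>100; m&=(abs(c[...,0])<900)&(abs(c[...,1])<900); q=c[m]
    H,_,_=np.histogram2d(q[:,0],q[:,1],bins=[range(-100,901,100),range(-700,801,100)]); 
    for i,j in np.argwhere(H>10): 
        k=q[(q[:,0]//100==i-1)&(q[:,1]//100==j-7)]; print((i-1)*100,(j-7)*100,int(H[i,j]),round(k[:,2].max()),end='; ')
    print()
print(pose(217,28)); print(goto(*pose(217,28),200))
E
```

```text
(np.int64(467), np.float64(97.49491349496971))
300 0 519 137; 300 100 1111 181; 400 0 1364 170; 400 100 1580 181; 500 -700 3407 390; 500 -600 3110 351; 500 -500 584 288; 500 -400 385 326; 500 100 949 190; 500 200 1442 220; 600 -700 1791 386; 600 -600 2870 359; 600 -500 2482 357; 600 -400 3646 356; 600 -300 1672 344; 600 -200 1671 344; 600 -100 1646 344; 600 0 6942 399; 600 100 2622 359; 600 200 64 190; 700 -400 24 116; 700 -300 519 201; 
0 -100 88 373; 300 0 571 139; 300 100 2091 181; 400 0 1233 170; 400 100 1967 181; 500 -700 992 288; 500 -600 1817 309; 500 -500 410 290; 500 -400 258 327; 500 100 647 191; 500 200 1669 203; 600 -700 79 280; 600 -600 594 317; 600 -500 1161 344; 600 -400 2168 356; 600 -300 1040 344; 600 -200 1224 344; 600 -100 1450 344; 600 0 10757 478; 600 100 1460 359; 700 -400 20 117; 700 -300 497 227; 700 -200 1021 344; 700 -100 1843 413; 700 0 440 359; 800 -200 22 323; 800 -100 499 414; 800 0 198 414; 
(np.float64(478.2122226961292), np.float64(-296.2434703231664), 37)
([-0.5425, -0.7489, 0.0187], np.float64(0.638), 'now', array([169.7, 575.5, 218.7]), np.float64(73.6), 'ft', array([-0.5,  0.3, -0.1]))
```

```bash
python3 - <<'E'
from h import *
q=np.concatenate([cloud(r.snapshot(c)).reshape(-1,3) for c in("scene","top")]); q=q[q[:,2]>110]
for y in range(-500,100,50):
    k=q[(q[:,1]>=y)&(q[:,1]<y+50)&(q[:,0]>300)&(q[:,0]<900)]
    if len(k): print(y,np.round(np.percentile(k[:,0],[1,50])),np.round(np.percentile(k[:,2],[1,99])))
E
```

```text
-500 [574. 616.] [195. 342.]
-450 [619. 623.] [281. 343.]
-400 [581. 612.] [275. 355.]
-350 [582. 619.] [273. 354.]
-300 [629. 636.] [114. 343.]
-250 [633. 639.] [157. 343.]
-200 [636. 642.] [227. 343.]
-150 [640. 646.] [272. 343.]
-100 [643. 652.] [282. 367.]
-50 [647. 658.] [282. 411.]
0 [604. 642.] [115. 475.]
50 [371. 637.] [111. 441.]
```

Call:
step_arm:
  linear:
    - [-0.03,-0.03,-0.02]
    - [-0.06,-0.06,-0.02]
    - [-0.09,-0.09,-0.02]
    - [-0.12,-0.12,-0.02]
    - [-0.15,-0.15,-0.02]
    - [-0.18,-0.18,-0.02]
    - [-0.21,-0.21,-0.02]
    - [-0.24,-0.24,-0.02]
  turn: [0,0,0,0,0.1,0.2,0.3,0.4]
  jaw: 1

```text
time: 1.65
position: [332.5, 275.9, 238.9]
tcp_rot: [0.0, 0.338, 0.941, 0.0]
ft_force: [0.8, 0.4, 0.2]
grip_width: 0.354
grasp_force: 0.0
```

```bash
python3 -c "
from h import *
print(goto(430,50,37,235)); print(goto(*pose(217.5,28),200))"
```

```text
([-0.2191, -0.1121, 0.0039], np.float64(0.234), 'now', array([332.5, 275.9, 238.9]), np.float64(50.4), 'ft', array([0.8, 0.4, 0.2]))
([-0.4772, -0.3482, 0.0387], np.float64(0.226), 'now', array([332.5, 275.9, 238.9]), np.float64(50.4), 'ft', array([0.8, 0.4, 0.2]))
```

Call:
step_arm:
  linear:
    - [-0.035,-0.02,0]
    - [-0.07,-0.045,0]
    - [-0.105,-0.07,0]
    - [-0.14,-0.095,0]
    - [-0.175,-0.12,0]
    - [-0.21,-0.145,0]
    - [-0.245,-0.17,0]
    - [-0.28,-0.2,0]
  turn: [0,0.03,0.06,0.1,0.13,0.16,0.2,0.22]

```text
time: 2.45
position: [422.1, -56.5, 239.0]
tcp_rot: [0.001, 0.439, 0.899, 0.0]
ft_force: [-0.6, -0.0, -0.4]
grip_width: 0.007
grasp_force: 0.0
```

```bash
python3 -c "
from h import *
print(goto(*pose(217.5,28),200))"
```

```text
([-0.224, -0.1031, 0.039], np.float64(0.008), 'now', array([422.1, -56.5, 239. ]), np.float64(38.0), 'ft', array([-0.6, -0. , -0.4]))
```

Call:
step_arm:
  linear:
    - [-0.035,-0.015,0]
    - [-0.07,-0.03,0]
    - [-0.105,-0.045,0.01]
    - [-0.14,-0.06,0.02]
    - [-0.175,-0.08,0.03]
    - [-0.21,-0.095,0.04]
    - [-0.224,-0.103,0.06]
    - [-0.224,-0.103,0.08]
  turn: [0,0,0,0.01,0.01,0.01,0.01,0.01]

```text
time: 3.25
position: [478.8, -297.4, 158.2]
tcp_rot: [0.001, 0.444, 0.896, -0.0]
ft_force: [0.2, -0.3, -0.2]
grip_width: 0.007
grasp_force: 0.0
```

```bash
python3 -c "
from h import *
print(goto(*pose(217.5,28),110))
s=r.snapshot('scene');cv2.imwrite('pics/a.png',cv2.resize(s['pixels'][90:290,200:440,::-1],None,fx=3,fy=3,interpolation=2))"
```

```text
([0.0009, 0.0005, 0.0482], np.float64(-0.003), 'now', array([ 478.8, -297.4,  158.2]), np.float64(37.3), 'ft', array([ 0.2, -0.3, -0.2]))
```

View pics/a.png

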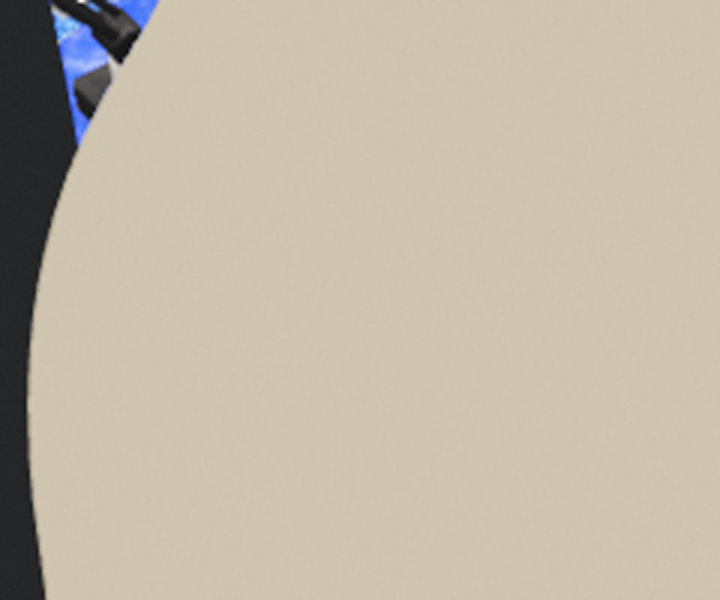

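The scene view is filled by the arm (all beige), so nothing can be checked there. The pose matches the plan to 1 mm, so I'll descend and watch the force reading.

Call:
step_arm:
  linear:
    - [0.001,0,0.02]
    - [0.001,0,0.04]
    - [0.001,0,0.055]
    - [0.001,0,0.068]
    - [0.001,0,0.078]
    - [0.001,0,0.086]
    - [0.001,0,0.092]
    - [0.001,0,0.094]
  turn: [0,0,0,0,0,0,0,0]

```text
time: 4.1
position: [477.9, -293.8, 64.2]
tcp_rot: [-0.0, 0.443, 0.897, 0.0]
ft_force: [0.1, -0.3, 0.1]
grip_width: 0.004
grasp_force: 0.0
```

```bash
python3 -c "
from h import *
print(goto(*pose(217.5,17.5),64))
s=r.snapshot('top');cv2.imwrite('pics/b.png',cv2.resize(s['pixels'][110:290,200:440,::-1],None,fx=3,fy=3,interpolation=2));print(knob(s,0))"
```

```text
([0.008, -0.001, 0.0002], np.float64(-0.0), 'now', array([ 477.9, -293.8,   64.2]), np.float64(37.5), 'ft', array([ 0.1, -0.3,  0.1]))
(np.int64(232), np.float64(95.80006464133427))
```

View pics/b.png

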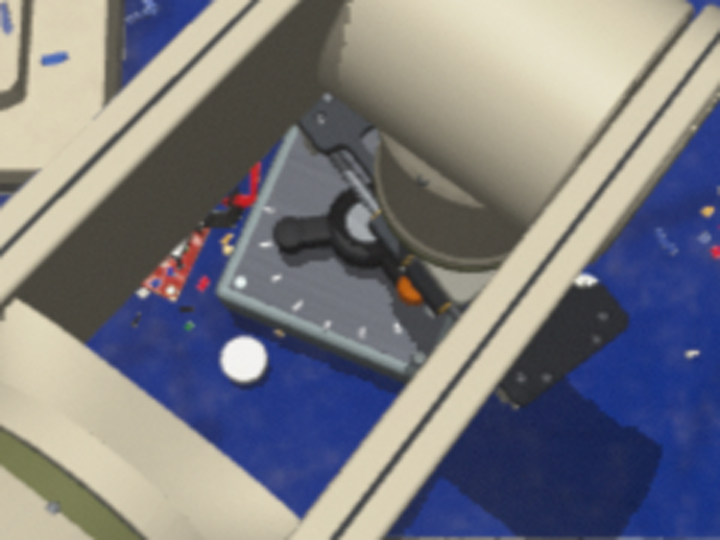

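Call:
step_arm:
  linear:
    - [0.003,0,0]
    - [0.005,0,0]
    - [0.007,0,0]
    - [0.008,0,0]
    - [0.009,0,0]
    - [0.01,0,0]
    - [0.01,0,0]
  turn: [0,0,0,0,0,0,0]

```text
time: 4.85
position: [472.0, -285.7, 64.8]
tcp_rot: [-0.0, 0.443, 0.897, 0.0]
ft_force: [0.7, -1.4, 0.9]
grip_width: 0.004
grasp_force: 0.5
```

```bash
cat >> h.py <<'E'
def chk():
    s=r.snapshot('top'); c=cloud(s)
    print(goto(0,0,0,0)[2:], 'knob',knob(s,0))
    w=np.array([p for p in c[(np.hypot(c[...,0]-C[0],c[...,1]-C[1])<57)&(s['pixels'][...,0]>150)&(s['pixels'][...,2]<80)&(s['pixels'][...,1]>60)]])
    if len(w): print('orange',len(w),np.round(w.mean(0),1),np.degrees(np.arctan2(*(w[:,1::-1].mean(0)-C[::-1])[:])))
    o=r.observe(); a=np.radians(goto(0,0,0,0)[4]+180); d=np.array(o['position'])[:2]-C
    print('t,n',np.round([d@[np.cos(a),np.sin(a)],d@[-np.sin(a),np.cos(a)]],1))
    return s
def arc(th,n,t=45,x0=0):
    a=np.radians(th);return np.round(np.array([n-n*np.cos(a)+t*np.sin(a),t-n*np.sin(a)-t*np.cos(a)])/1000,4).tolist(),round(a,3)
E
python3 -c "
from h import *
chk()
for k in range(1,9): print(arc(2.5*k,16))"
```

```text
('now', array([ 472. , -285.7,   64.7]), np.float64(37.5), 'ft', array([ 0.1, -0.7,  0.1])) knob (np.int64(175), np.float64(90.60225840393879))
t,n [43.7 15.5]
([0.002, -0.0007], np.float64(0.044))
([0.004, -0.0012], np.float64(0.087))
([0.006, -0.0017], np.float64(0.131))
([0.0081, -0.0021], np.float64(0.175))
([0.0101, -0.0024], np.float64(0.218))
([0.0122, -0.0026], np.float64(0.262))
([0.0143, -0.0027], np.float64(0.305))
([0.0164, -0.0028], np.float64(0.349))
```

Call:
step_arm:
  linear:
    - [0.001,-0.0003,0]
    - [0.002,-0.0007,0]
    - [0.003,-0.001,0]
    - [0.004,-0.0012,0]
    - [0.006,-0.0017,0]
    - [0.0081,-0.0021,0]
    - [0.0101,-0.0024,0]
    - [0.0101,-0.0024,0]
  turn: [0.02,0.044,0.066,0.087,0.131,0.175,0.218,0.218]

```text
time: 5.7
position: [463.4, -278.9, 64.3]
tcp_rot: [-0.0, 0.538, 0.843, 0.0]
ft_force: [0.2, -0.3, 0.2]
grip_width: 0.005
grasp_force: 0.0
```

```bash
cat >> h.py <<'E'
def knob(s,a0):
    c=cloud(s);d=c[...,:2]-C;R=np.hypot(d[...,0],d[...,1]);A=np.degrees(np.arctan2(d[...,1],d[...,0]))
    m=(R>34)&(R<57)&(A>-10)&(A<115)&(c[...,2]>66)&(c[...,2]<84)
    w=d[m]
    h=cv2.cvtColor(s['pixels'],cv2.COLOR_RGB2HSV); m2=(R<60)&(h[...,0]>5)&(h[...,0]<22)&(h[...,1]>170)&(h[...,2]>90)&(c[...,2]>60)&(c[...,2]<84)
    o=d[m2]
    f=lambda w:round(float(np.degrees(np.arctan2(w[:,1].mean(),w[:,0].mean()))),1) if len(w)>4 else None
    return 'black',len(w),f(w),'orange',len(o),f(o)
E
python3 -c "
from h import *
s=chk();cv2.imwrite('pics/c.png',cv2.resize(s['pixels'][110:290,200:440,::-1],None,fx=3,fy=3,interpolation=2))"
```

```text
('now', array([ 463.6, -279.1,   64.4]), np.float64(25.0), 'ft', array([ 0.4, -0.7,  0.5])) knob ('black', 119, 78.1, 'orange', 0, None)
t,n [44.2 15. ]
```

View pics/c.png

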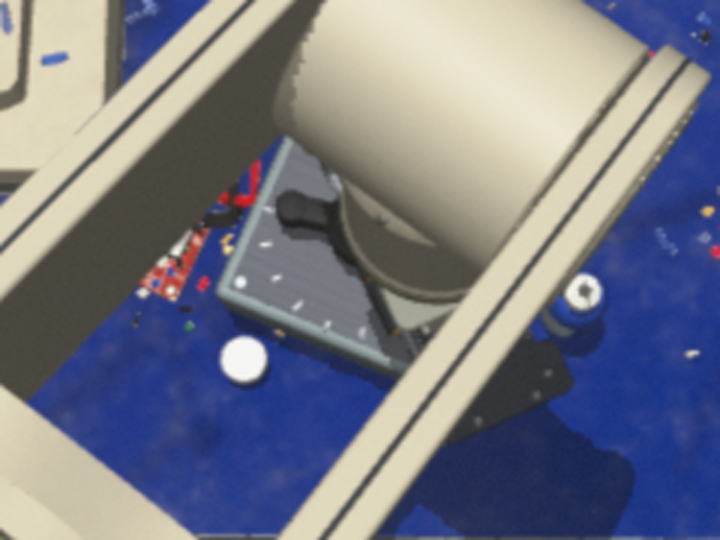

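The black arm, at px (300,208), now reads 78° against 97.5° at the start, so one click is made and seated. Next is click 2: about 20.5° more of arc.

```bash
python3 -c "
from h import *
for k in range(1,9): print(arc(20.5*k/8,15.5))"
```

```text
([0.002, -0.0006], np.float64(0.045))
([0.0041, -0.0012], np.float64(0.089))
([0.0062, -0.0017], np.float64(0.134))
([0.0083, -0.002], np.float64(0.179))
([0.0104, -0.0023], np.float64(0.224))
([0.0125, -0.0025], np.float64(0.268))
([0.0146, -0.0026], np.float64(0.313))
([0.0167, -0.0026], np.float64(0.358))
```

Call:
step_arm:
  linear:
    - [0.002,-0.0006,0]
    - [0.0041,-0.0012,0]
    - [0.0062,-0.0017,0]
    - [0.0083,-0.0021,0]
    - [0.0104,-0.0024,0]
    - [0.0125,-0.0026,0]
    - [0.0146,-0.0026,0]
    - [0.0168,-0.0026,0]
  turn: [0.045,0.09,0.135,0.18,0.225,0.27,0.315,0.36]

```text
time: 6.55
position: [454.4, -265.2, 64.6]
tcp_rot: [-0.0, 0.68, 0.733, -0.0]
ft_force: [0.1, -0.0, -0.0]
grip_width: 0.007
grasp_force: 0.0
```

```bash
python3 -c "
from h import *
chk();"
```

```text
('now', array([ 454.3, -264.9,   64.5]), np.float64(4.1), 'ft', array([0. , 0.4, 0.4])) knob ('black', 0, None, 'orange', 0, None)
t,n [44.2 14.9]
```

Call:
step_arm:
  linear:
    - [0.002,-0.0006,0]
    - [0.0041,-0.0012,0]
    - [0.0062,-0.0017,0]
    - [0.0083,-0.0021,0]
    - [0.0104,-0.0024,0]
    - [0.0125,-0.0026,0]
    - [0.0146,-0.0026,0]
    - [0.0165,-0.0026,0]
  turn: [0.045,0.09,0.135,0.18,0.225,0.27,0.315,0.355]

```text
time: 7.4
position: [450.6, -248.9, 64.6]
tcp_rot: [-0.0, 0.799, 0.602, -0.0]
ft_force: [0.3, 0.7, 0.4]
grip_width: 0.003
grasp_force: 0.0
```

```bash
python3 -c "
from h import *
s=chk();cv2.imwrite('pics/d.png',np.hstack([cv2.resize(x['pixels'][110:290,200:440,::-1],None,fx=1.6,fy=1.6,interpolation=2) for x in(s,r.snapshot('scene'))]))"
```

```text
('now', array([ 450.6, -248.7,   64.5]), np.float64(-16.1), 'ft', array([0.5, 0.4, 0.6])) knob ('black', 0, None, 'orange', 0, None)
t,n [44.4 14.8]
```

View pics/d.png

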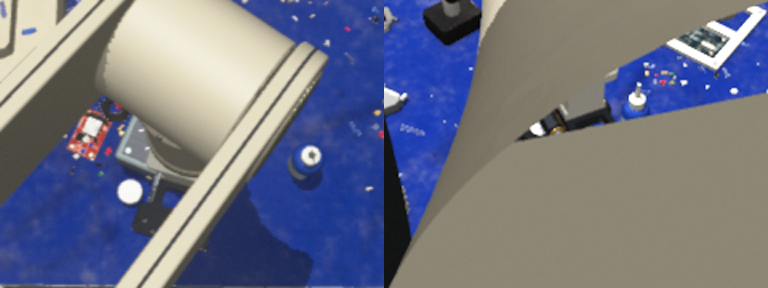

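Both views are blocked, but the forces stay near zero between pushes, as expected after each snap. The bottle, tin and board look untouched. I'll make the last push slowly, to about 75° in total, which is well short of the 90° threshold for click 5.

Call:
step_arm:
  linear:
    - [0.002,-0.0006,0]
    - [0.0041,-0.0012,0]
    - [0.0062,-0.0017,0]
    - [0.0083,-0.0021,0]
    - [0.0104,-0.0024,0]
    - [0.0125,-0.0026,0]
    - [0.0146,-0.0026,0]
    - [0.0165,-0.0026,0]
  turn: [0.045,0.09,0.135,0.18,0.225,0.27,0.315,0.355]

```text
time: 8.3
position: [452.7, -232.5, 64.6]
tcp_rot: [0.0, 0.892, 0.452, -0.0]
ft_force: [0.1, -0.7, -0.3]
grip_width: 0.003
grasp_force: 0.0
```

```bash
python3 -c "
from h import *
chk()"
```

```text
('now', array([ 452.7, -232.2,   64.6]), np.float64(-36.4), 'ft', array([ 0.6,  0.5, -0.1])) knob ('black', 0, None, 'orange', 0, None)
t,n [44.5 14.7]
```

Call:
step_arm:
  linear:
    - [-0.004,0,0]
    - [-0.008,0,0]
    - [-0.008,0,-0.02]
    - [-0.008,0,-0.05]
    - [-0.008,0,-0.085]
    - [-0.008,0,-0.12]
    - [-0.008,0,-0.155]
    - [-0.008,0,-0.17]
  turn: [0,0,0,0,0,0,0,0]

```text
time: 9.15
position: [449.0, -240.2, 238.6]
tcp_rot: [0.002, 0.892, 0.452, 0.001]
ft_force: [0.8, 0.4, -0.3]
grip_width: 0.005
grasp_force: 0.0
```

Call:
step_arm:
  linear:
    - [0.025,-0.025,0]
    - [0.05,-0.05,0]
    - [0.08,-0.08,0]
    - [0.11,-0.11,0]
    - [0.14,-0.14,0]
    - [0.17,-0.17,0]
    - [0.18,-0.18,0]
    - [0.18,-0.18,0]
  turn: [0,0,0,0,0,0,0,0]

```text
time: 9.95
position: [408.9, 14.4, 233.8]
tcp_rot: [-0.0, 0.891, 0.453, -0.0]
ft_force: [0.6, -0.0, 0.1]
grip_width: 0.006
grasp_force: 0.0
```

```bash
python3 -c "
from h import *
s=chk();cv2.imwrite('pics/e.png',np.hstack([cv2.resize(x['pixels'][110:290,200:440,::-1],None,fx=1.6,fy=1.6,interpolation=2) for x in(s,r.snapshot('scene'))]))"
```

```text
('now', array([409.2,  13.2, 233.8]), np.float64(-36.2), 'ft', array([-0.7, -0.2, -0.5])) knob ('black', 113, 17.4, 'orange', 42, 139.6)
orange 88 [ 463.5 -215.8   76.1] 137.54723427629418
t,n [ 224.6 -157.8]
```

View pics/e.png

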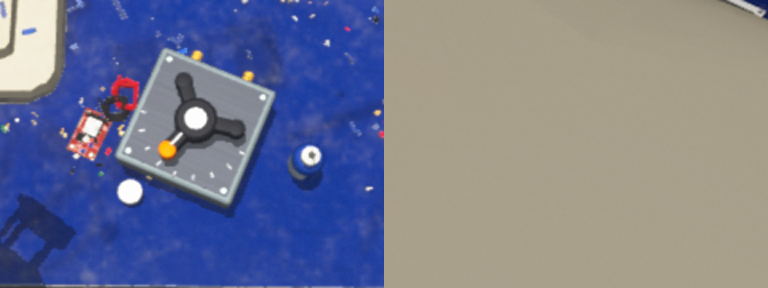

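The orange arm, at px (167,149), now stands at 137.5°, and the black arm went from 97.5° to 17.4°. That is 80° clockwise, or four clicks. The bottle, tin and board are where they were, and the arm is clear of everything.

```bash
python3 -c "
from h import *
print(r.finish_job())"
```

```text
the job is handed in; nothing more can be done
None
```

The knob was turned four clicks clockwise (80° measured from the top camera), the finger is clear, the bottle, tin and board look unmoved, and the job is handed in; no verdict came back.

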